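# Press the junction box into its counter housing

### The arm

A 6-joint arm with a two-finger parallel gripper is mounted at the origin on a cart in front of the work surface, level with it; the furniture and walls round the work are solid. World frame = base frame: x ahead of the robot, y to its left, z up, the work surface at z = 0. Lengths are in m, angles in rad, forces in N, time in s.
With the tool pointing down it reaches from about 0.25 to 0.85 m from the base axis. Payload 12.5 kg.
Tool frame: the origin (TCP) lies where the fingers leave the gripper's body, on its centre line; the fingertips stand 84 mm ahead of it and the grasp point (between the pads) lies 65 mm ahead of it (bot.nose_length is the distance from the TCP to the fingertips, in m); z points along the fingers, y is the line along which they close (so a half turn about z gives the same grasp; the last joint's range is limited). The gripper opens to 93 mm and grips with 3 to 60 N. Pads are 15 mm wide; open, the fingers measure 128 mm over their backs; the gripper's body (75 mm by 188 mm) begins 65 mm behind the grasp point.
Start: joints at [-1.414, 0.351, 1.652, -0, 1.139, -0.085], TCP at [0.132, -0.534, 0.303] pointing down, gripper open.
Joint ranges: [-2.75, 2.75], [-0.79, 2.1], [0.01, 2.65], [-1.57, 4.71], [0.07, 3.14], [-2.87, 2.87]. Speed limits (rad/s): [2.22, 2.22, 2.79, 3.14, 3.14, 3.14].

### API

Orientations are given as a unit quaternion [x, y, z, w].
In Python, from rig import bot, get_image gives the robot as it stands.
- The arm moves only by the tool drive_tool, never from a script. Its arguments are lists of equal length, an entry for each row: "claw": the closure, from 0 (fully open) to 1 (shut); "translation": the shift along the tool's x, y, z scaled (see below), a list of three; "spin": the turn about the tool's z scaled (see below). In form: {"claw": [claw, ...], "translation": [[tx, ty, tz], ...], "spin": [spin, ...]}. A call has 1 to 10 rows; each row is the pose to reach, as a shift and turn from the pose commanded when the call began, along the tool's axes at that moment, turning the shorter way round; what a row does not reach only later rows make up. The controller multiplies each number of a shift by 0.1 m and each number of a turn by 180 degrees. A row lasts 1/10 s, in which the tool goes at most 50 mm and 8.59 degrees, less where a joint would pass 70% of its speed; a pose out of reach is approached as far as the arm can. A call with a number of a shift or a turn outside -1 to 1 is refused whole. A call with a gripper value outside its range is refused whole. The fingers move at their own pace and stop on an object; "grip_force" is the grip in N (left out, the last holds). Time passes only in rows, so rows that repeat a pose let the fingers close. It gives the time, the measured TCP pose, the force, the opening and the grip force at its end, in the units of the state.
- bot.get_obs(): the state, without advancing time (a new reading comes with each control period).
- get_image(name): name is "scene" or "top" or "wrist"; returns a dict with "frame" (480x640x3 uint8, red, green, blue), "mtx" (3x3 intrinsics, pixels), "k1" (the pictures are not rectified: a ray, as slopes to the right and down, at radius r is drawn at 1 + k1 r^2 times it, then the intrinsics apply), "R" (3x3) and "t" (3): a world point X has camera coordinates R X + t. Camera axes: x right, y down, z forward; pixel columns grow to the right and rows downward; lengths in m; the calibration is good to about 2 mm. A picture is of the moment at which its call begins. There is no depth.
- bot.sign_off(): hands the job in; it is judged then, once.
The state is a dict: "time_s": time; "qpos": joint angles; "dq": joint speeds; "tau": joint torques, N m; "position": TCP position; "tool_rot": TCP orientation; "force": force on the tool from outside, world axes, zero at the start; "ft_torque": the same for the moment, N m; "finger_gap": opening from 0.0 (shut) to 1.0 (fully open); "grasp_force": force on a finger pad.
Only numpy, scipy, OpenCV 4.12 (cv2) and the standard library are available. Lean on these libraries where they do the work, as an engineer would, in place of code of your own. Each camera call takes 0.05 s, during which the arm holds its last target. There are 200 camera calls.

### The job

Set the white junction box the right way up into the recess of the blue housing on the counter, its long side along the recess, and press it down until its top is flush with the housing's rim, then let go. Leave the dark hub and the red staple box where they are.

Things in the scene. Friction and masses are not known exactly. Their poses are not given: they have to be found in the camera images.
- box_center (a point): Centre of the loose plain white junction box, 46 (x, grasp across this) x 82 (y) x 38 mm (z up), 70 to 120 g, upright on the worktop. Let go in the recess it first rests with its top 16 mm proud of the rim, so hold it at most 12 mm down from its top; then a push of 5 to 8 N on its top takes it down to a hard stop, flush, where it stays. Either way round fits.
- housing_mouth (a point): Centre of the mouth of the fixed blue housing, level with its rim, 45 mm above the worktop; z up. Housing 88 (x) x 124 (y) x 45 mm; recess 60 (x) x 96 (y) mm with a 5 mm chamfer. In it a black carrier plate, its top first 22 mm below the rim, slides down stiffly by 16 mm when pushed with 5 to 8 N and stays where pushed; the box's weight does not move it.
- hub_center (a point): Centre of a dark grey hub, a block 62 (x) x 34 (y) x 22 mm, loose on the worktop; a bystander.
- staples_center (a point): Centre of a red card box of staples, 38 (x) x 60 (y) x 20 mm, loose on the worktop; a bystander. To the right of the work (y below about -0.12, x above 0.45) stands a fixed till with an upright screen, up to about 0.37 m high: keep clear of it.

How it is judged:
At the end, for the whole second after the job is handed in: The white junction box sits upright (within 5 degrees) in the recess of the blue housing, within 15 mm of its centre and with its long side along it (within 14 degrees, either way round), its top flush with the rim (no more than 3 mm proud or 4 mm below), and stays so after release (horizontal distance between box_center and housing_mouth below 0.015 m and z of box_center in the frame of housing_mouth between -0.023 and -0.016 m and angle between box_center's own z axis and vertical below 0.09 rad and angle between the y axis of box_center and the y axis of housing_mouth, either way round below 0.25 rad); the robot touches nothing.
It fails at once if the dark hub was moved more than 30 mm (distance of hub_center from where it was at the start of the episode above 0.03 m).
It fails at once if the red staple box was moved more than 30 mm (distance of staples_center from where it was at the start of the episode above 0.03 m).
It also fails if it takes over 51 s, if anything falls off the work surface, if the arm or the gripper's body presses on something with over 40 N, if the wrist force passes 120 N, or if a joint passes its speed limit or range.

## Working session

There is one attempt and no reset: what is moved stays moved. The work goes in short steps, Python scripts to look and compute and a tool call to move; the robot and the scene stay as the last step left them, time stands still between calls to the robot, and variables do not carry over. Pictures are saved under pics/ and viewed, at most 10 in all, crops included, and the job is handed in when it is done.

Besides the shell and the picture viewer there is one more tool, called after ">>>" in YAML: its name, and indented under it one key for each argument. drive_tool: Moves the arm, as the interface text tells. Its arguments: {"type":"object","properties":{"claw":{"type":"array"},"translation":{"type":"array"},"spin":{"type":"array"},"grip_force":{"type":"number"}},"required":["claw","translation","spin"]}

```bash
mkdir -p pics; cat > h.py <<'E'
import numpy as np, cv2
from rig import bot, get_image
def ray(im,uv):
    p=cv2.undistortPoints(np.array(uv,float).reshape(-1,1,2),im["mtx"],np.array([im["k1"],0,0,0.])).reshape(-1,2)
    # note: model is forward x_d = x(1+k1 r^2)
    d=np.c_[p,np.ones(len(p))]@np.array(im["R"])
    return -np.array(im["R"]).T@np.array(im["t"]),d
def onplane(im,uv,z):
    c,d=ray(im,uv); return c+d*((z-c[2])/d[:,2])[:,None]
E
python3 - <<'E'
from h import *
a=get_image("top");b=get_image("scene")
for n,i in(("top",a),("scene",b)):
    cv2.imwrite(f"pics/{n}0.png",i["frame"][...,::-1]); print(n,-np.array(i["R"]).T@i["t"],i["k1"])
    np.savez(f"{n}0.npz",**i)
print(bot.get_obs())
E
```

```text
top [0.40143437 0.12896576 0.892124  ] -0.10336672319579432
scene [ 0.79811715 -0.44972774  0.6695252 ] -0.02917075054282345
{'time_s': 0.1, 'qpos': array([-1.41359915e+00,  3.51200488e-01,  1.65235582e+00,  4.61093171e-05,
        1.13909767e+00, -8.46008706e-02]), 'dq': array([-0.0005476 , -0.00294593, -0.00178452,  0.00111971,  0.00095821,
        0.00050121]), 'tau': array([ 4.31953085e-04, -4.98026383e+01, -2.85705042e+01,  7.00090500e-02,
        2.38534907e-02, -3.16392459e-05]), 'position': array([ 0.13169454, -0.53377409,  0.30224691]), 'tool_rot': array([ 9.92701635e-01,  1.20595114e-01,  1.66267090e-06, -5.31075899e-04]), 'force': array([-0.93500022, -0.30688487,  1.04381425]), 'ft_torque': array([-0.03180541,  0.02848044,  0.01538046]), 'grasp_force': 0.0, 'finger_gap': 1.0025313170069403}
```

View pics/top0.png

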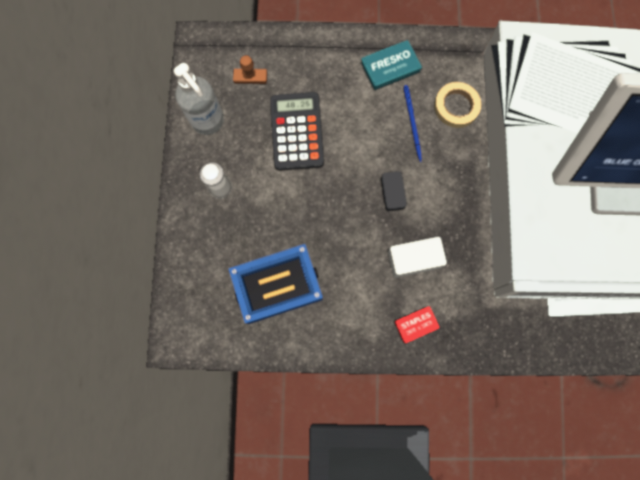

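View pics/scene0.png

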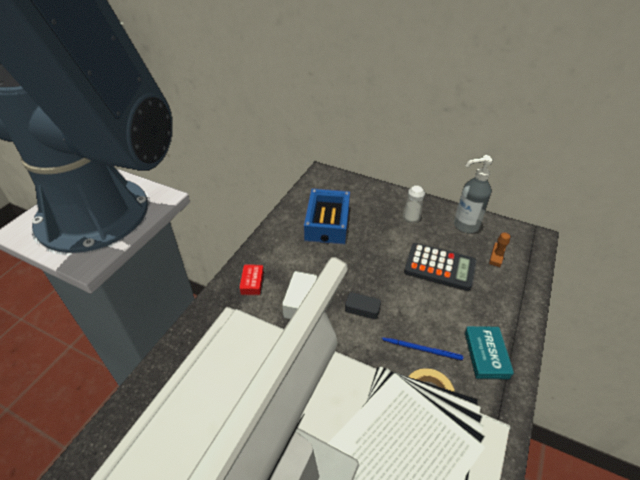

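The top view shows the box at about (418,256), the housing at (276,284), the hub at (393,190) and the staples at (418,324). The scene view agrees. Next I measure them.

```bash
cat >> h.py <<'E'
def rect(im,mask,z,near):
    cs,_=cv2.findContours(mask.astype(np.uint8),cv2.RETR_EXTERNAL,cv2.CHAIN_APPROX_NONE)
    cs=[c for c in cs if cv2.contourArea(c)>150]
    c=min(cs,key=lambda c:np.hypot(*(c.reshape(-1,2).mean(0)-near)))
    P=onplane(im,c.reshape(-1,2),z)[:,:2]
    (cx,cy),s,_=r=cv2.minAreaRect((P*1000).astype(np.float32))
    b=cv2.boxPoints(r); e=max(b[1]-b[0],b[2]-b[1],key=np.linalg.norm)
    return np.round([cx,cy],1),np.round(s,1),round((np.degrees(np.arctan2(e[1],e[0])))%180,1)
def masks(f):
    h,s,v=cv2.split(cv2.cvtColor(f,cv2.COLOR_RGB2HSV))
    return dict(white=(s<40)&(v>170),blue=(h>100)&(h<125)&(s>130)&(v>80),red=((h<8)|(h>172))&(s>170)&(v>120))
E
python3 - <<'E'
from h import *
a=dict(np.load("top0.npz"));m=masks(a["frame"])
for k,z,n in(("white",.038,(418,256)),("blue",.045,(276,284)),("red",.02,(418,324))): print(k,rect(a,m[k],z,n))
print("hub",onplane(a,[(393,190)],.02))
E
```

```text
white (array([545.8,  -9.1]), array([46.8, 82.3]), np.float32(103.0))
blue (array([496.1, 211.2]), array([ 88.9, 125.3]), np.float32(109.5))
red (array([439.5,  -8.9]), array([37.5, 59.8]), np.float32(114.8))
hub [[0.6561256  0.02791015 0.02      ]]
```

Measured sizes match those given. The box is at (0.546,-0.009) with its long axis at 103°, and the housing is at (0.496,0.211) with its long axis at 109.5°. I go in from the robot side, clear of the till.

>>> drive_tool:
  claw: [0,0,0,0]
  translation:
    - [0.2,-0.22,0]
    - [0.45,-0.52,0]
    - [0.71,-0.81,0]
    - [0.71,-0.81,0]
  spin: [0,0,0,0]

```text
time_s: 0.5
position: [0.1825, -0.4353, 0.3025]
tool_rot: [0.993, 0.122, 0.0, -0.001]
force: [-0.2, -0.4, -0.2]
finger_gap: 1.001
grasp_force: 0.0
```

>>> drive_tool:
  claw: [0,0,0,0]
  translation:
    - [0.2,-0.22,0]
    - [0.45,-0.52,0]
    - [0.71,-0.81,0]
    - [0.71,-0.81,0]
  spin: [0,0,0,0]

```text
time_s: 0.9
position: [0.2317, -0.3403, 0.3026]
tool_rot: [0.993, 0.122, 0.0, -0.001]
force: [-0.5, -0.1, -1.2]
finger_gap: 0.999
grasp_force: 0.0
```

>>> drive_tool:
  claw: [0,0,0,0]
  translation:
    - [0.2,-0.22,0]
    - [0.45,-0.52,0]
    - [0.71,-0.81,0]
    - [0.71,-0.81,0]
  spin: [0,0,0,0]

```text
time_s: 1.3
position: [0.2813, -0.2452, 0.3028]
tool_rot: [0.993, 0.122, 0.0, -0.0]
force: [0.3, -0.1, 0.0]
finger_gap: 1.002
grasp_force: 0.0
```

>>> drive_tool:
  claw: [0,0,0,0]
  translation:
    - [0.2,-0.22,0]
    - [0.45,-0.52,0]
    - [0.71,-0.81,0]
    - [0.71,-0.81,0]
  spin: [0,0,0,0]

```text
time_s: 1.7
position: [0.3312, -0.1498, 0.3028]
tool_rot: [0.992, 0.122, 0.0, -0.0]
force: [-0.8, 0.3, 0.3]
finger_gap: 1.005
grasp_force: 0.0
```

>>> drive_tool:
  claw: [0,0,0,0,0,0,0,0,0,0]
  translation:
    - [0,0,0]
    - [0,0,0]
    - [0,0,0]
    - [0,0,0]
    - [0,0,0]
    - [0,0,0]
    - [0,0,0]
    - [0,0,0]
    - [0,0,0]
    - [0,0,0]
  spin: [-0.045,-0.09,-0.135,-0.18,-0.225,-0.27,-0.315,-0.36,-0.405,-0.45]

```text
time_s: 2.7
position: [0.3299, -0.153, 0.3028]
tool_rot: [0.675, 0.738, -0.0, 0.0]
force: [0.1, -0.2, -0.0]
finger_gap: 1.001
grasp_force: 0.0
```

```bash
cat >> h.py <<'E'
from scipy.spatial.transform import Rotation as Ro
def go(x,y,z,yaw):
    "shift (in 0.1 m) in tool axes and spin (in 180 deg) to bring TCP to x,y,z (m), tool y along yaw deg (mod 180)"
    o=bot.get_obs();R=Ro.from_quat(o["tool_rot"]).as_matrix()
    d=R.T@(np.array([x,y,z])-o["position"])/.1
    ya=np.degrees(np.arctan2(R[1,1],R[0,1])); dy=(yaw-ya+90)%180-90
    print("at",o["position"].round(4),"yaw",ya.round(2),"tilt",np.degrees(np.arccos(-R[2,2])).round(2),"F",o["force"].round(1),"gap",o["finger_gap"],"t",o["time_s"],"q6",o["qpos"][5].round(2))
    print("shift",d.round(3),"spin",round(-dy/180,4))
E
python3 -c "
from h import *
go(.546,-.009,.25,13)"
```

```text
at [ 0.3299 -0.153   0.3028] yaw 5.13 tilt 0.02 F [ 0.1 -0.2 -0. ] gap 1.0010985350075474 t 2.7 q6 -0.65
shift [1.241 2.282 0.527] spin -0.0437
```

>>> drive_tool:
  claw: [0,0,0]
  translation:
    - [0.35,0,0]
    - [0.7,0,0]
    - [1,0,0]
  spin: [0,0,0]

```text
time_s: 3.0
position: [0.3214, -0.052, 0.3028]
tool_rot: [0.677, 0.736, -0.0, 0.0]
force: [0.3, 0.0, -0.4]
finger_gap: 0.999
grasp_force: 0.0
```

>>> drive_tool:
  claw: [0,0,0,0]
  translation:
    - [0.1,0.3,0]
    - [0.2,0.6,0.1]
    - [0.24,0.9,0.2]
    - [0.24,1,0.25]
  spin: [0,0,0,0]

```text
time_s: 3.4
position: [0.4211, -0.0202, 0.2769]
tool_rot: [0.676, 0.737, -0.0, -0.0]
force: [0.1, -0.5, 0.6]
finger_gap: 0.998
grasp_force: 0.0
```

>>> drive_tool:
  claw: [0,0,0,0,0,0]
  translation:
    - [0,0.3,0.1]
    - [0,0.6,0.2]
    - [0,0.9,0.25]
    - [0,1,0.28]
    - [0,1,0.28]
    - [0,1,0.28]
  spin: [-0.02,-0.04,-0.04,-0.04,-0.04,-0.04]

```text
time_s: 4.0
position: [0.5177, -0.0116, 0.2498]
tool_rot: [0.629, 0.777, -0.0, -0.0]
force: [-0.8, 0.2, -0.1]
finger_gap: 0.998
grasp_force: 0.0
```

```bash
python3 - <<'E'
from h import *
im=get_image("wrist");cv2.imwrite("pics/w1.png",im["frame"][...,::-1])
t=get_image("top");cv2.imwrite("pics/t1.png",t["frame"][...,::-1])
go(.546,-.009,.111,13)
print(-np.array(im["R"]).T@im["t"])
m=masks(im["frame"]);print(rect(im,m["white"],.038,(320,240)))
E
```

```text
at [ 0.5177 -0.0113  0.2502] yaw 12.03 tilt 0.01 F [ 0.3  0.5 -0.2] gap 1.0014590107628785 t 4.1 q6 -0.32
shift [-0.036  0.282  1.392] spin -0.0054
[0.50348253 0.05576456 0.33043986]
(array([544.7,  -8.7]), array([44.9, 80.7]), np.float32(102.2))
```

View pics/w1.png

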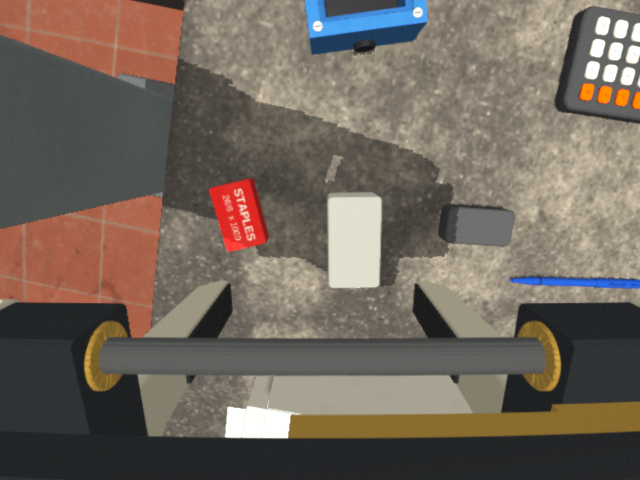

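The wrist view puts the box centre at about (355,240), between the fingers, with the hub and staples clear. Its measurement agrees within 1 mm. I align and descend.

>>> drive_tool:
  claw: [0,0,0,0,0,0,0]
  translation:
    - [-0.03,0.15,0]
    - [-0.035,0.28,0.2]
    - [-0.035,0.28,0.45]
    - [-0.035,0.28,0.7]
    - [-0.035,0.28,0.9]
    - [-0.035,0.28,1]
    - [-0.035,0.28,1]
  spin: [-0.003,-0.003,-0.003,-0.003,-0.003,-0.003,-0.003]

```text
time_s: 4.8
position: [0.5461, -0.0086, 0.1493]
tool_rot: [0.625, 0.78, -0.0, -0.001]
force: [-0.5, -0.4, 0.7]
finger_gap: 0.997
grasp_force: 0.0
```

>>> drive_tool:
  claw: [0,0,0,0]
  translation:
    - [0,0,0.15]
    - [0,0,0.3]
    - [0,0,0.39]
    - [0,0,0.39]
  spin: [0,0,0,0]

```text
time_s: 5.2
position: [0.5463, -0.0085, 0.1099]
tool_rot: [0.625, 0.78, -0.0, -0.001]
force: [-0.2, -0.2, -0.2]
finger_gap: 1.003
grasp_force: 0.0
```

>>> drive_tool:
  claw: [0.3,0.5,0.6,0.6,0.6,0.6,0.6,0.6,0.6,0.6]
  translation:
    - [0,0,0]
    - [0,0,0]
    - [0,0,0]
    - [0,0,0]
    - [0,0,0]
    - [0,0,0]
    - [0,0,0]
    - [0,0,0]
    - [0,0,0]
    - [0,0,0]
  spin: [0,0,0,0,0,0,0,0,0,0]
  grip_force: 15

```text
time_s: 6.2
position: [0.5467, -0.0085, 0.1108]
tool_rot: [0.625, 0.78, -0.0, -0.0]
force: [-1.9, 0.3, 2.2]
finger_gap: 0.493
grasp_force: 15.0
```

```bash
python3 -c "
from h import *
go(.5455,-.009,.111,12.6);print(bot.get_obs()['grasp_force'])"
```

```text
at [ 0.5467 -0.0085  0.1108] yaw 12.59 tilt 0.01 F [-1.9  0.3  2.2] gap 0.4929421186306042 t 6.2 q6 -0.32
shift [-0.002 -0.013 -0.002] spin -0.0
15.000211894512177
```

>>> drive_tool:
  claw: [0.6,0.6,0.6,0.6,0.6]
  translation:
    - [0,0,-0.1]
    - [0,0,-0.3]
    - [0,0,-0.6]
    - [0,0,-0.9]
    - [0,0,-0.9]
  spin: [0,0,0,0,0]

```text
time_s: 6.7
position: [0.5483, -0.0086, 0.2048]
tool_rot: [0.625, 0.78, 0.002, 0.003]
force: [1.8, 0.2, -1.6]
finger_gap: 0.494
grasp_force: 15.0
```

>>> drive_tool:
  claw: [0.6,0.6,0.6,0.6,0.6]
  translation:
    - [0.15,0,0]
    - [0.4,0,0]
    - [0.7,0,0]
    - [1,0,0]
    - [1,0,0]
  spin: [0,0,0,0,0]

```text
time_s: 7.2
position: [0.5234, 0.0922, 0.1996]
tool_rot: [0.624, 0.781, -0.001, -0.001]
force: [-0.2, -0.2, -0.7]
finger_gap: 0.492
grasp_force: 15.0
```

```bash
python3 - <<'E'
from h import *
im=get_image("wrist");cv2.imwrite("pics/w2.png",im["frame"][...,::-1])
go(.496,.211,.2,19.5)
m=masks(im["frame"]);print(rect(im,m["blue"],.045,(340,150)))
E
```

```text
at [0.5239 0.0908 0.1997] yaw 12.74 tilt 0.12 F [ 1.2  0.4 -1.6] gap 0.4911492497128267 t 7.25 q6 -0.14
shift [ 1.234 -0.007 -0.002] spin -0.0375
(array([499.3, 203.4]), array([ 87.4, 106.5]), np.float32(109.4))
```

View pics/w2.png

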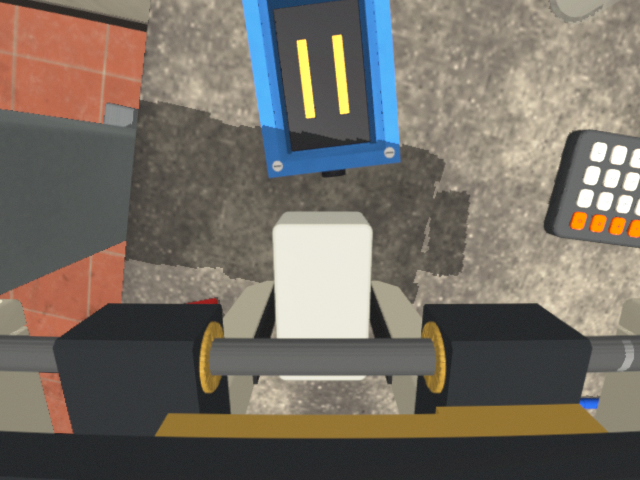

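The wrist view shows the box held squarely at about (322,290) and the near end of the housing at about (335,165). Allowing for the cut-off end, the housing centre is (0.496,0.212), which agrees with the first look.

>>> drive_tool:
  claw: [0.6,0.6,0.6,0.6]
  translation:
    - [0.2,0,0]
    - [0.5,0,0]
    - [0.85,0,0]
    - [1,0,0]
  spin: [-0.01,-0.02,-0.03,-0.038]

```text
time_s: 7.65
position: [0.5025, 0.1881, 0.2001]
tool_rot: [0.577, 0.817, -0.0, -0.0]
force: [-0.7, 0.5, -1.0]
finger_gap: 0.492
grasp_force: 15.0
```

>>> drive_tool:
  claw: [0.6,0.6,0.6,0.6,0.6,0.6]
  translation:
    - [0.1,0,0]
    - [0.23,0,0]
    - [0.23,0,0]
    - [0.23,0,0]
    - [0.23,0,0]
    - [0.23,0,0]
  spin: [0,0,0,0,0,0]

```text
time_s: 8.25
position: [0.4957, 0.2078, 0.2008]
tool_rot: [0.578, 0.816, 0.0, 0.0]
force: [-0.2, -0.1, -1.7]
finger_gap: 0.495
grasp_force: 15.0
```

```bash
python3 - <<'E'
from h import *
im=get_image("wrist");cv2.imwrite("pics/w3.png",im["frame"][...,::-1])
go(.496,.2115,.137,19.4)
for k,z in(("white",.038+.089),("blue",.045)): print(k,rect(im,masks(im["frame"])[k],z,(320,260)))
E
```

```text
at [0.4957 0.2079 0.2008] yaw 19.39 tilt 0.0 F [ 0.6 -0.8  0. ] gap 0.4895989355758909 t 8.3 q6 -0.03
shift [0.033 0.015 0.638] spin -0.0
white (array([490.8, 219.3]), array([46.4, 57.6]), np.float32(109.3))
blue (array([489.2, 231.4]), array([87.1, 83. ]), np.float32(19.4))
```

View pics/w3.png

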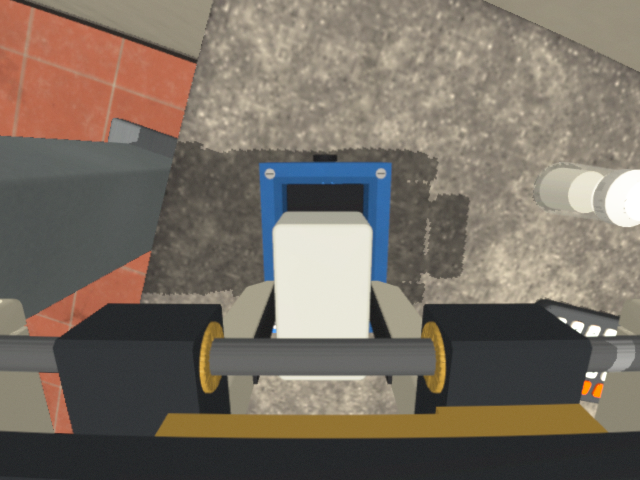

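The box centre (0.495,0.208) sits about 4 mm short of the housing centre (0.496,0.2116), measured along the recess. I correct that and lower it onto the carrier plate.

>>> drive_tool:
  claw: [0.6,0.6,0.6,0.6,0.6,0.6,0.6,0.6]
  translation:
    - [0.038,0.01,0]
    - [0.038,0.01,0.1]
    - [0.038,0.01,0.25]
    - [0.038,0.01,0.4]
    - [0.038,0.01,0.5]
    - [0.038,0.01,0.58]
    - [0.038,0.01,0.64]
    - [0.038,0.01,0.64]
  spin: [0,0,0,0,0,0,0,0]

```text
time_s: 9.1
position: [0.495, 0.2122, 0.1361]
tool_rot: [0.578, 0.816, -0.0, -0.0]
force: [-0.3, 0.2, -1.1]
finger_gap: 0.493
grasp_force: 15.0
```

```bash
python3 -c "
from h import *
go(.496,.2115,.134,19.4)"
```

```text
at [0.495  0.2122 0.1361] yaw 19.43 tilt 0.05 F [-0.3  0.2 -1.1] gap 0.4927290383906869 t 9.1 q6 -0.02
shift [-0.01   0.007  0.021] spin 0.0002
```

>>> drive_tool:
  claw: [0.6,0.6,0.6,0.5,0.3,0.2,0.2,0.2,0.2,0.2]
  translation:
    - [0,0,0.01]
    - [0,0,0.02]
    - [0,0,0.02]
    - [0,0,0.02]
    - [0,0,0.02]
    - [0,0,0.02]
    - [0,0,0.02]
    - [0,0,0.02]
    - [0,0,0.02]
    - [0,0,0.02]
  spin: [0,0,0,0,0,0,0,0,0,0]

```text
time_s: 10.1
position: [0.4952, 0.2123, 0.1347]
tool_rot: [0.578, 0.816, 0.0, 0.0]
force: [-0.7, 0.8, -0.3]
finger_gap: 0.797
grasp_force: 0.0
```

>>> drive_tool:
  claw: [0.2,0.2,0.2,0.2,1,1,1,1,1,1]
  translation:
    - [0,0,-0.1]
    - [0,0,-0.3]
    - [0,0,-0.5]
    - [0,0,-0.5]
    - [0,0,-0.5]
    - [0,0,-0.5]
    - [0,0,-0.5]
    - [0,0,-0.5]
    - [0,0,-0.5]
    - [0,0,-0.5]
  spin: [0,0,0,0,0,0,0,0,0,0]

```text
time_s: 11.1
position: [0.4951, 0.2123, 0.1845]
tool_rot: [0.578, 0.816, -0.0, -0.0]
force: [-0.6, 0.8, -0.9]
finger_gap: 0.334
grasp_force: 0.0
```

```bash
python3 - <<'E'
from h import *
im=get_image("wrist");cv2.imwrite("pics/w4.png",im["frame"][...,::-1])
go(.496,.2115,.145,19.4)
E
```

```text
at [0.4952 0.2123 0.1846] yaw 19.43 tilt 0.01 F [-0.8 -0.2 -0.6] gap 0.2931674761722881 t 11.15 q6 -0.02
shift [-0.01   0.005  0.396] spin 0.0002
```

View pics/w4.png

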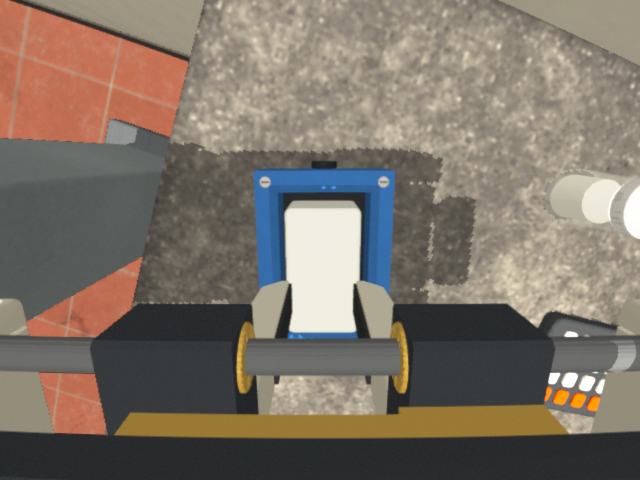

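The box sits centred and level in the recess at about (322,265). I finish closing the fingers, then come down onto its top.

>>> drive_tool:
  claw: [1,1,1,1,1,1,1,1,1,1]
  translation:
    - [-0.01,0.005,0]
    - [-0.01,0.005,0]
    - [-0.01,0.005,0]
    - [-0.01,0.005,0]
    - [-0.01,0.005,0]
    - [-0.01,0.005,0.1]
    - [-0.01,0.005,0.2]
    - [-0.01,0.005,0.3]
    - [-0.01,0.005,0.36]
    - [-0.01,0.005,0.38]
  spin: [0,0,0,0,0,0,0,0,0,0]

```text
time_s: 12.15
position: [0.4957, 0.2114, 0.1456]
tool_rot: [0.578, 0.816, -0.001, -0.0]
force: [0.7, -0.4, 1.0]
finger_gap: 0.006
grasp_force: 0.0
```

>>> drive_tool:
  claw: [1,1,1,1,1,1,1,1]
  translation:
    - [0,0,0.02]
    - [0,0,0.04]
    - [0,0,0.06]
    - [0,0,0.08]
    - [0,0,0.1]
    - [0,0,0.11]
    - [0,0,0.12]
    - [0,0,0.12]
  spin: [0,0,0,0,0,0,0,0]

```text
time_s: 12.95
position: [0.4961, 0.2116, 0.1346]
tool_rot: [0.578, 0.816, 0.0, 0.0]
force: [1.0, 0.6, 0.6]
finger_gap: 0.004
grasp_force: 0.0
```

>>> drive_tool:
  claw: [1,1,1,1]
  translation:
    - [0,0,0.01]
    - [0,0,0.025]
    - [0,0,0.04]
    - [0,0,0.05]
  spin: [0,0,0,0]

```text
time_s: 13.35
position: [0.4963, 0.2116, 0.1297]
tool_rot: [0.578, 0.816, 0.0, 0.0]
force: [-0.5, 0.1, 4.7]
finger_gap: 0.004
grasp_force: 2.3
```

>>> drive_tool:
  claw: [1,1,1]
  translation:
    - [0,0,0.01]
    - [0,0,0.015]
    - [0,0,0.015]
  spin: [0,0,0]

```text
time_s: 13.65
position: [0.4963, 0.2116, 0.1291]
tool_rot: [0.578, 0.816, 0.0, 0.0]
force: [-5.1, -1.9, 15.6]
finger_gap: 0.009
grasp_force: 7.9
```

The force rose to 15.6 N at z = 0.129, which is the hard stop at flush height. I lift clear and check.

>>> drive_tool:
  claw: [1,1,1,1,1,1]
  translation:
    - [0,0,-0.1]
    - [0,0,-0.3]
    - [0,0,-0.6]
    - [0,0,-1]
    - [0,0,-1]
    - [0,0,-1]
  spin: [0,0,0,0,0,0]

```text
time_s: 14.25
position: [0.4961, 0.2116, 0.2287]
tool_rot: [0.578, 0.816, 0.001, 0.0]
force: [0.8, -0.0, -0.4]
finger_gap: 0.002
grasp_force: 0.0
```

```bash
python3 - <<'E'
from h import *
im=get_image("scene");f=im["frame"][...,::-1]
w=get_image("wrist")["frame"][...,::-1]
c=cv2.resize(f[170:260,280:370],(480,480),interpolation=cv2.INTER_CUBIC)
cv2.imwrite("pics/e.png",np.hstack([c,w])[:, :][:480,:1120] if 0 else cv2.resize(np.hstack([c,w]),(800,343)))
go(.496,.2115,.23,19.4)
E
```

```text
at [0.4955 0.2114 0.2272] yaw 19.43 tilt 0.1 F [-0.2 -0.8 -0.1] gap 0.0033272751633686213 t 14.35 q6 -0.02
shift [-0.     0.005 -0.028] spin 0.0002
```

View pics/e.png

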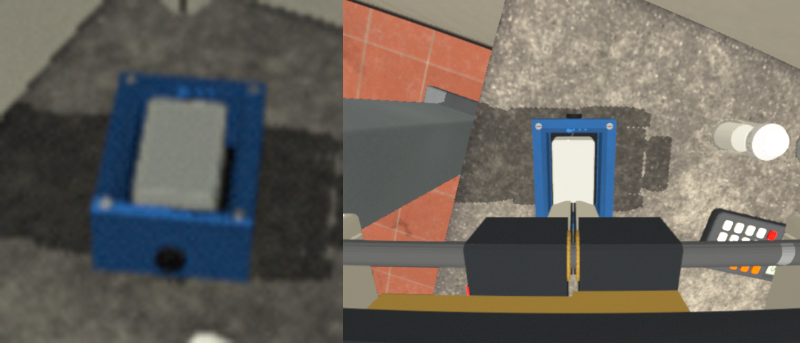

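The scene crop (left) shows the box level, flush and centred in the recess, and the wrist view (right) agrees. The gripper is clear of it, so I hand in.

```bash
python3 -c "
from rig import bot
print(bot.sign_off())"
```

```text
the job is handed in; nothing more can be done
None
```

The white junction box is in the blue housing's recess, upright, centred and pressed to the hard stop at flush height; the gripper is clear, the hub and staples were not touched, and the job was handed in at about 14 s (no verdict was returned).

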